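# Pack the calibration weights and close their case

## Robot

A 7-joint arm with a two-finger parallel gripper is mounted at the origin on the work surface. World frame = base frame: x ahead of the robot, y to its left, z up, the work surface at z = 0. Lengths are in m, angles in rad, forces in N, time in s.
With the tool pointing down it reaches from about 0.4 to 0.875 m from the base axis. Payload 19.3 kg.
Tool frame: the origin (TCP) lies on the centre line of the jaws, within the pads' length; the fingertips stand 14 mm ahead of it and the grasp point (between the pads) lies 5 mm behind it; y points along the fingers, x is the direction in which the jaws open and shut, and the axes are right-handed (so a half turn about y gives the same grasp; the last joint's range is limited). The gripper opens to 85 mm and grips with 20 to 120 N. Pads are 22 mm wide; open, the fingers measure 114 mm over their backs; the gripper's body (76 mm by 85 mm) begins 54 mm behind the grasp point. The pads swing forward as they close: fully open they stand 13 mm farther back than shut.
Start: joints at [-1.193, 0.521, -0.036, 1.599, 0.021, 1.021, -0.113], TCP at [0.271, 0.563, 0.245] pointing down, gripper open.
Joint ranges: [-2.91, 2.91], [-0.3, 2.13], [-1.5, 1.42], [0.17, 2.43], [-1.26, 4.41], [0.16, 1.93], [-2.52, 2.52]. Speed limits (rad/s): [1.89, 1.89, 2.39, 2.39, 3.01, 3.01, 3.01].

## Interface

Orientations are given as [roll, pitch, yaw] about the fixed x, y, z axes, in that order (R = Rz(yaw) Ry(pitch) Rx(roll)).
In Python, from workcell import monitor, grab_frame, workorder gives the robot as it stands.
- The arm moves only by the tool drive_tool, never from a script. Its argument "steps" is one flat list of numbers, 5 for each row, row after row: the finger opening in mm, from 0 to 85.4, then the shift along the world's x, y, z in mm, then the turn about the world's z in degrees. In form: [fingers, tx, ty, tz, twist, fingers, tx, ty, tz, twist, ...]. A call has exactly 5 rows; each row shifts and turns the commanded pose from where the row before left it; what a row does not reach is not made up. A row lasts 1/12 s, in which the tool goes at most 41.7 mm and 7.16 degrees, less where a joint would pass 70% of its speed; a pose out of reach is approached as far as the arm can. A call is refused whole if a number of a shift passes 41.7 or a number of a turn 7.16, either way. A call with a gripper value outside its range is refused whole. The fingers move at their own pace and stop on an object; "grip_force" is the grip in N (left out, the last holds). Time passes only in rows, so rows that do not move let the fingers close, or fill a call up. It gives the time, the measured TCP pose, the force and the opening at its end, in the units of the state.
- monitor.observe(): the state, without advancing time (a new reading comes with each control period).
- grab_frame(name): name is "scene" or "top"; returns a dict with "frame" (480x640x3 uint8, red, green, blue), "vertical_fov" (degrees; the focal length in pixels is half the picture's height over the tangent of half this angle, whatever the lens; pixels are square), "cx", "cy" (the principal point, pixels), "xyz" and "orientation" of the camera in the world. Camera axes: x right, y down, z forward; pixel columns grow to the right and rows downward; lengths in m; the calibration is good to about 2 mm. A picture is of the moment at which its call begins. There is no depth.
- workorder.job_done(): hands the job in, once; it reports no verdict.
The state is a dict: "clock": time; "qpos": joint angles; "qd": joint speeds; "joint_efforts": joint torques, N m; "position": TCP position; "tool_rot": TCP orientation; "force": force on the tool from outside, world axes, zero at the start; "moment": the same for the moment, N m; "grip_width": finger opening in m.
Only numpy, scipy, OpenCV 4.12 (cv2) and the standard library are available. Lean on these libraries where they do the work, as an engineer would, in place of code of your own. Each camera call takes 0.05 s, during which the arm holds its last target. There are 200 camera calls.

## Task

Put the balance's calibration set away: the large steel weight, the small brass weight (it stands on the loose lid) and the lifting fork all go into the open blue case, the weights standing upright and the fork lying flat on the case floor, each set down rather than dropped. Then set the lid on the case, handle up, squarely and flush all round so that its locating step sits inside the mouth, and let go. Leave the other glassware and things on the bench where they are.

Things in the scene. Friction and masses are not known exactly. Their poses are not given: they have to be found in the camera images.
- case: open blue plastic case, fixed to the bench, left or right of the middle. Outside 180 (x) x 130 (y) x 52 mm high, walls and floor 6 mm thick: the mouth is 168 x 118 mm, 46 mm deep. Origin: centre of the underside; x along its long side, z up
- case_mouth (a point): centre of the case's mouth at rim height, 52 mm above the case's origin
- lid: loose blue lid, about 220 g, lying right way up on the bench on the other side from the case. Plate 180 (x) x 130 (y) mm, z = 5 to 11 mm, over a grey locating step 162 x 112 x 5 mm that fits the case's mouth with 3 mm play each side, either way round. Origin: centre of the step's underside, z up; seated, it is 47 mm above the case's origin
- lid_handle (a point): centre of the lid's black handle bar, 35 mm above the lid's origin. The bar runs along the lid's x: 90 long, 14 wide (y), 14 mm high, with 17 mm free under it, on two posts 76 mm apart
- big_weight: steel calibration weight, about 200 g, standing on the bench: round body 36 mm diameter, 21 mm high, thin neck, and a knob 16 mm diameter from 25 to 38 mm height (total height 38 mm). Origin: centre of the underside, z up its axis
- small_weight: brass-coloured calibration weight, about 100 g, standing on the lid's plate at one long side of the handle, its axis 35 to 41 mm from the handle's centre line: round body 28 mm diameter, 15 mm high, thin neck, and a knob 13 mm diameter from 19 to 32 mm height (total height 32 mm). Origin: centre of the underside, z up its axis
- fork: weight-lifting fork lying on the bench, 130 mm long, about 50 g: black square handle 80 mm long, 14 mm wide and 14 mm high from x = -65 to +15 mm, then a steel fork of two flat prongs, 24 mm wide over all, to x = +65 mm. Origin: middle of its length at the underside; x towards the prongs, z up
- fork_handle (a point): centre of the fork's black handle, 25 mm behind the fork's origin and 7 mm above the underside
- fork_tip (a point): between the tips of the fork's prongs, 62 mm ahead of the fork's origin and 7 mm above the underside
- beaker: bystander: glass beaker, 60 mm diameter, 85 mm high, near the weight and the fork; origin centre of the underside
- jar: bystander: amber jar with a red cap, 48 mm diameter, 60 mm high, near the weight and the fork; origin centre of the underside
- cylinder: bystander: tall measuring cylinder, blue foot 64 mm diameter, clear tube 30 mm diameter, 210 mm high, at the far middle of the bench; origin centre of the underside
- bottle: bystander: pale yellow bottle with a blue cap, 72 mm diameter, 170 mm high, at the far left; origin centre of the underside
- dish: bystander: shallow glass dish, 90 mm diameter, 15 mm high, at the left; origin centre of the underside
- timer: bystander: small white timer, 60 x 60 x 22 mm, at the right; origin centre of the underside

How it is judged:
By the outcome, as a careful person would: the job done as asked, in the order asked, and still so for the second after the job is handed in, with the robot touching nothing.
It also fails if it takes over 72 s, if anything falls off the work surface, if the arm or the gripper's body presses on something with over 40 N, if the wrist force passes 120 N, or if a joint passes its speed limit or range.

## Working session

There is one attempt and no reset: what is moved stays moved. The work goes in short steps, Python scripts to look and compute and a tool call to move; the robot and the scene stay as the last step left them, time stands still between calls to the robot, and variables do not carry over. Pictures are saved under pics/ and viewed, about 8 in all and at most 12, crops included, and the job is handed in when it is done.

Besides the shell and the picture viewer there is one more tool, called by a JSON object that holds its "name" and its "arguments", one argument or row to a line. drive_tool: Moves the arm, as the interface text tells. Its arguments: {"type":"object","properties":{"steps":{"type":"array"},"grip_force":{"type":"number"}},"required":["steps"]}

```bash
mkdir -p pics; ls
python3 - <<'E'
from workcell import monitor, grab_frame
import cv2
s=monitor.observe();print({k:s[k] for k in('clock','position','tool_rot','grip_width','force')})
for n in('scene','top'):
    f=grab_frame(n);cv2.imwrite(f'pics/{n}0.png',f['frame'][:,:,::-1]);print(n,[f[k] for k in('vertical_fov','cx','cy','xyz','orientation')])
E
```

```text
pics
{'clock': 0.0, 'position': array([0.27051902, 0.56309076, 0.24473365]), 'tool_rot': array([-1.57084695e+00,  1.09379118e-03,  1.12292371e+00]), 'grip_width': 0.08549789147968813, 'force': array([ 0.41493134, -0.30222749, -0.34437252])}
scene [53.36297381886826, 312.10846594169163, 238.70899493338115, array([ 1.27984746, -0.63227682,  0.71378186]), array([-2.16375714,  0.00630806,  0.82105558])]
top [54.667848935474915, 318.32805668588554, 242.12419129647822, array([0.45711968, 0.01131047, 1.30572581]), array([-3.04972322, -0.00829772, -1.5947087 ])]
```

View pics/top0.png

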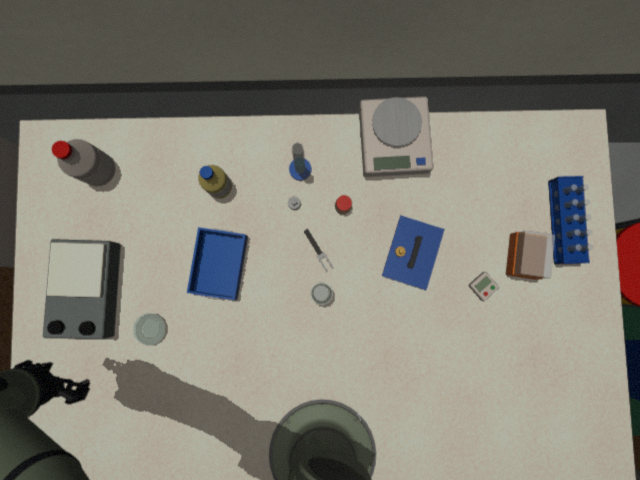

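View pics/scene0.png

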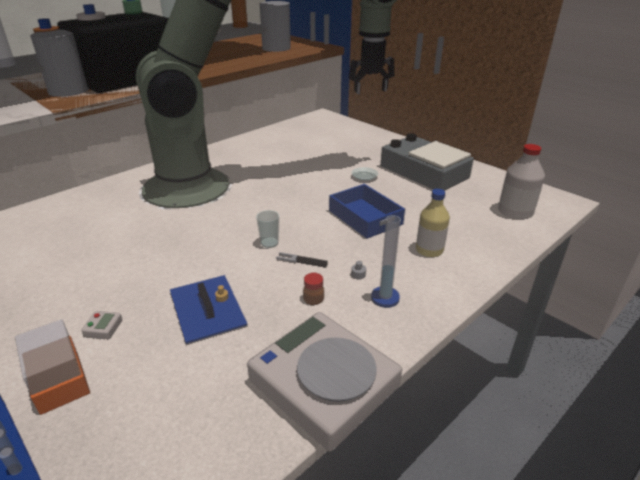

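```bash
cat > h.py <<'E'
import numpy as np,cv2
from scipy.spatial.transform import Rotation as R
from scipy.optimize import minimize
def cam(f):
    F=240/np.tan(np.radians(f['vertical_fov']/2))
    return dict(F=F,c=np.array([f['cx'],f['cy']]),t=np.array(f['xyz']),R=R.from_euler('xyz',f['orientation']).as_matrix(),im=f['frame'])
def proj(c,P):
    q=(np.atleast_2d(P)-c['t'])@c['R'];return q[:,:2]/q[:,2:]*c['F']+c['c']
def ray(c,uv,z):
    d=c['R']@np.append((np.array(uv)-c['c'])/c['F'],1);return c['t']+d*(z-c['t'][2])/d[2]
def blue(im,box,lo=(105,110,40),hi=(130,255,255)):
    m=cv2.inRange(cv2.cvtColor(im,cv2.COLOR_RGB2HSV),lo,hi);o=np.zeros_like(m);x0,y0,x1,y1=box;o[y0:y1,x0:x1]=m[y0:y1,x0:x1]
    n,l,s,_=cv2.connectedComponentsWithStats(o);k=1+np.argmax(s[1:,4]);return (l==k).astype(np.uint8)
def boxpts(lx,ly,z0,z1):
    return np.array([[a*lx/2,b*ly/2,z] for a in(-1,1) for b in(-1,1) for z in(z0,z1)])
def place(P,x,y,z,yaw): return P@R.from_euler('z',yaw).as_matrix().T+[x,y,z]
def fit(cams,masks,P,z,p0):
    """silhouette fit, x y yaw"""
    S=8;H=[]
    for m in masks:
        h=cv2.convexHull(cv2.findContours(m,0,1)[0][0]) ; o=np.zeros_like(m);cv2.fillConvexPoly(o,h,1);H.append(o*255)
    def cost(p):
        e=0
        for c,m in zip(cams,H):
            uv=proj(c,place(P,p[0]/1e3,p[1]/1e3,z,p[2]/100))
            h=cv2.convexHull(uv.astype(np.float32))
            x0,y0=np.floor(h[:,0].min(0)).astype(int)-8;x1,y1=np.ceil(h[:,0].max(0)).astype(int)+8
            o=np.zeros(((y1-y0)*S,(x1-x0)*S),np.uint8)
            cv2.fillPoly(o,[np.round((h-[x0-.5,y0-.5])*S).astype(np.int32)],255)
            o=cv2.resize(o,(x1-x0,y1-y0),interpolation=cv2.INTER_AREA)
            e+=np.abs(o.astype(float)-m[y0:y1,x0:x1]).sum()/255
        return e
    r=minimize(cost,[p0[0]*1e3,p0[1]*1e3,p0[2]*100],method='Nelder-Mead',options=dict(initial_simplex=np.array([p0[0]*1e3,p0[1]*1e3,p0[2]*100])+np.array([[0,0,0],[8,0,0],[0,8,0],[0,0,8]])))
    return r.x/[1e3,1e3,100],r.fun,[int(h.sum()/255) for h in H]
E
python3 - <<'E'
from h import *
from workcell import grab_frame
import pickle
fs={n:grab_frame(n) for n in('scene','top')};pickle.dump(fs,open('f0.pkl','wb'))
C={n:cam(f) for n,f in fs.items()};T,S=C['top'],C['scene']
for uv,n,z in(((218,264),'case',.052),((294,203),'bigtop',.038),((308,232),'forkend',.012),((329,268),'forktip',.01),((413,253),'lid',.03),((401,252),'small',.04)):print(n,ray(T,uv,z).round(3))
for nm,bt,bs,P,p0 in(('case',(180,215,255,310),(320,175,412,240),boxpts(.18,.13,0,.052),None),('lid',(375,205,450,300),(160,265,255,345),boxpts(.18,.13,.005,.011),None)):
    mt=blue(T['im'],bt);ms=blue(S['im'],bs)
    (cx,cy),wh,a=cv2.minAreaRect(cv2.findContours(mt,0,1)[0][0]);print(cx,cy,wh,a,mt.sum(),ms.sum())
    p=ray(T,(cx,cy),.05 if nm=='case' else .01)
    for yaw in(-.1,-.4,-.3,1.3,1.5):
        pass
    # long side direction from rect
    b=cv2.boxPoints(((cx,cy),wh,a));e=max((b[1]-b[0],b[2]-b[1]),key=np.linalg.norm)
    d=ray(T,np.array([cx,cy])+e,.01)-ray(T,(cx,cy),.01);y=np.arctan2(d[1],d[0]);y=(y+np.pi/2)%np.pi-np.pi/2
    for cs,ms_ in(([T],[mt]),([T,S],[mt,ms]),([S],[ms])): print(nm,fit(cs,ms_,P,0,(p[0],p[1],y)))
a=cv2.resize(T['im'][155:310,275:450],None,fx=4,fy=4,interpolation=cv2.INTER_CUBIC)
b=cv2.resize(S['im'][200:340,165:405],None,fx=3.3,fy=3.3,interpolation=cv2.INTER_CUBIC)
cv2.imwrite('pics/t1.png',cv2.convertScaleAbs(a[:,:,::-1],alpha=1.3));cv2.imwrite('pics/s1.png',cv2.convertScaleAbs(b[:,:,::-1],alpha=1.3))
E
```

```text
case [0.519 0.27  0.052]
bigtop [0.684 0.063 0.038]
forkend [0.605 0.026 0.012]
forktip [ 0.503 -0.03   0.01 ]
lid [ 0.538 -0.262  0.03 ]
small [ 0.541 -0.227  0.04 ]
216.68919372558594 263.3648681640625 (49.48409652709961, 66.25279235839844) 9.462321281433105 3144 622
case (array([ 0.52272644,  0.27745358, -0.17164869]), np.float64(109.69019607843137), [3343])
case (array([ 0.52294486,  0.27815581, -0.18839818]), np.float64(1824.9098039215687), [3343, 977])
case (array([ 0.47981974,  0.31305954, -0.533035  ]), np.float64(1441.7843137254902), [977])
412.9027099609375 252.31619262695312 (45.43626403808594, 62.86085891723633) 17.10272979736328 2513 2563
lid (array([ 0.54257542, -0.26639642, -0.33622339]), np.float64(98.03921568627452), [2913])
lid (array([ 0.54178999, -0.26757992, -0.33461961]), np.float64(352.0352941176471), [2913, 3229])
lid (array([ 0.54092241, -0.26864349, -0.34553421]), np.float64(221.32549019607842), [3229])
```

View pics/t1.png

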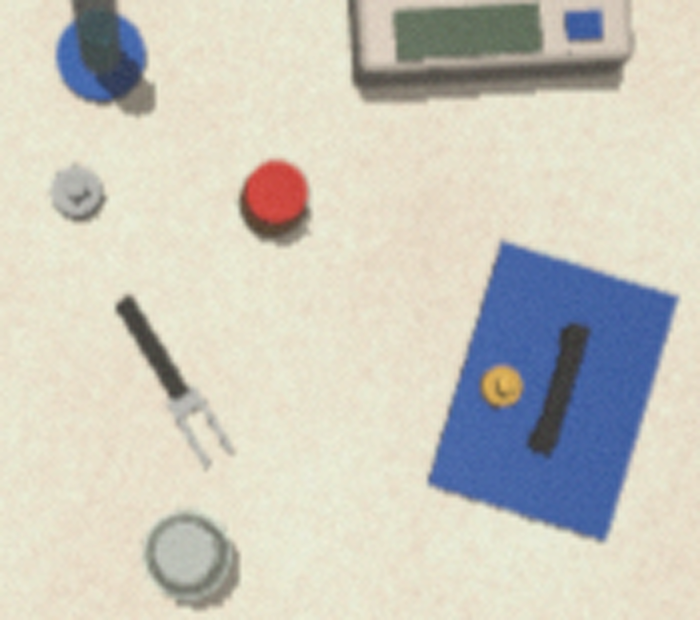

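View pics/s1.png

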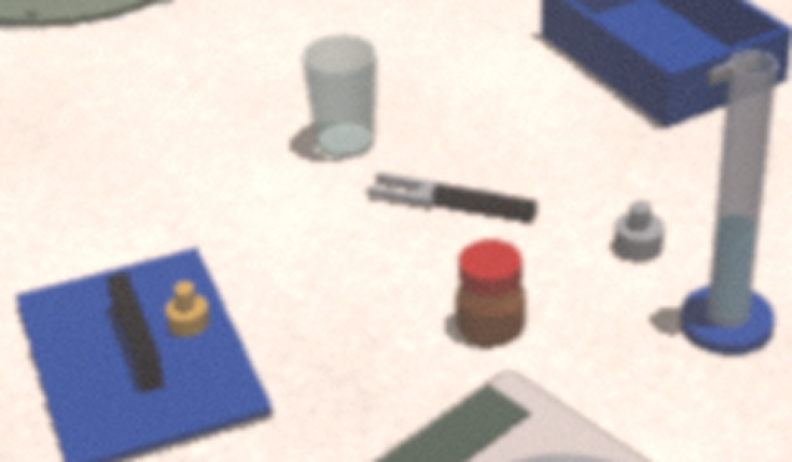

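Run:
```python
from h import *
import pickle
C={n:cam(f) for n,f in pickle.load(open('f0.pkl','rb')).items()};T,S=C['top'],C['scene']
t=lambda u,v:((u+.5)/4-.5+275,(v+.5)/4-.5+155)
s=lambda u,v:((u+.5)/3.3-.5+165,(v+.5)/3.3-.5+200)
def tri(a,b):
    A=[];B=[]
    for c,uv in((T,a),(S,b)):
        d=c['R']@np.append((np.array(uv)-c['c'])/c['F'],1);d/=np.linalg.norm(d);M=np.eye(3)-np.outer(d,d);A.append(M);B.append(M@c['t'])
    return np.linalg.solve(sum(A),sum(B))
print('big T',ray(T,t(77.5,191.5),.0205),'S',ray(S,s(640,208),.037))
print('small T',ray(T,t(502,385.5),.027),'S',ray(S,s(184,288),.042))
print('fork end',ray(T,t(125,300),.0135),ray(S,s(534,206),.010))
print('junction',ray(T,t(181,399),.0135),ray(S,s(435,190),.0135))
print('tip',ray(T,t(219,459),.007),ray(S,s(373,187),.007))
print('beaker',ray(T,t(185,552),.085),'jar',ray(T,t(276,192),.06),'cyl',ray(T,t(102,57),.01))
print('handle ends',ray(T,t(575,330),.042),ray(T,t(541,449),.042),tri(t(575,330),s(119,277)),tri(t(541,449),s(149,385)))
mt=blue(T['im'],(180,215,255,310),(100,80,15));ms=blue(S['im'],(320,175,412,240),(100,80,15))
print(mt.sum(),ms.sum())
P=boxpts(.18,.13,0,.052)
for cs,m in(([T],[mt]),([S],[ms]),([T,S],[mt,ms])):print(fit(cs,m,P,0,(.523,.278,-.17)))
```

```text
big T [0.68822814 0.0632705  0.0205    ] S [0.69133712 0.05960907 0.037     ]
small T [ 0.54477086 -0.22763595  0.027     ] S [ 0.5473895 -0.2308935  0.042    ]
fork end [0.61184386 0.03177969 0.0135    ] [0.61194843 0.03177722 0.01      ]
junction [ 0.5414915  -0.00574793  0.0135    ] [ 0.54973156 -0.0115331   0.0135    ]
tip [ 0.49931559 -0.03135859  0.007     ] [ 0.5075702  -0.03750222  0.007     ]
beaker [ 0.43661718 -0.00499197  0.085     ] jar [ 0.67775915 -0.07305781  0.06      ] cyl [0.78646713 0.04444487 0.01      ]
handle ends [ 0.58067443 -0.27644535  0.042     ] [ 0.49979468 -0.24969041  0.042     ] [ 0.57041045 -0.274877    0.09008946] [ 0.50890806 -0.26016144 -0.05268283]
3307 1643
(array([ 0.52227131,  0.27731709, -0.17358295]), np.float64(73.55686274509804), [3414])
(array([ 0.52337477,  0.28036497, -0.33621037]), np.float64(480.07450980392156), [2186])
(array([ 0.52229383,  0.27733284, -0.1735292 ]), np.float64(575.243137254902), [3414, 2186])
```

{"name": "drive_tool", "arguments": {
  "steps": [52,21,-25,-5,-3.7,52,21,-25,-5,-3.7,52,21,-25,-5,-3.7,52,21,-25,-5,-3.7,52,21,-25,-5,-3.7],
  "grip_force": 40
}}

```text
clock: 0.62
position: [0.3764, 0.437, 0.2201]
tool_rot: [-1.571, 0.0, 0.797]
force: [0.1, 1.0, 0.3]
grip_width: 0.0522
```

{"name": "drive_tool", "arguments": {
  "steps": [52,21,-25,-5,-3.7,52,21,-25,-5,-3.7,52,21,-25,-5,-3.7,52,21,-25,-5,-3.7,52,21,-25,-5,-3.7]
}}

```text
clock: 1.03
position: [0.4814, 0.312, 0.1951]
tool_rot: [-1.571, 0.0, 0.474]
force: [0.8, 1.5, -0.6]
grip_width: 0.0521
```

{"name": "drive_tool", "arguments": {
  "steps": [52,21,-25,-5,-3.7,52,21,-25,-5,-3.7,52,21,-25,-5,-3.7,52,21,-25,-5,-3.7,52,21,-25,-5,-3.7]
}}

```text
clock: 1.45
position: [0.5864, 0.187, 0.17]
tool_rot: [-1.571, 0.0, 0.151]
force: [-0.2, 0.9, -0.1]
grip_width: 0.0522
```

{"name": "drive_tool", "arguments": {
  "steps": [52,21,-25,-5,-3.7,52,21,-25,-5,-3.7,52,21,-25,-5,-3.7,52,21,-25,-5,-3.7,52,21,-25,-5,-3.7]
}}

```text
clock: 1.87
position: [0.6914, 0.062, 0.1449]
tool_rot: [-1.571, 0.0, -0.172]
force: [-0.5, 0.2, 0.7]
grip_width: 0.0517
```

{"name": "drive_tool", "arguments": {
  "steps": [52,0,0,-30,0,52,0,0,-30,0,52,0,0,-30,0,52,0,0,-25,0,52,0,0,-12,0]
}}

```text
clock: 2.28
position: [0.6889, 0.0632, 0.0147]
tool_rot: [-1.572, 0.004, -0.169]
force: [0.0, -0.1, -0.4]
grip_width: 0.052
```

{"name": "drive_tool", "arguments": {
  "steps": [30,0,0,0,0,30,0,0,0,0,30,0,0,0,0,30,0,0,0,0,30,0,0,0,0]
}}

```text
clock: 2.7
position: [0.6913, 0.0635, 0.0197]
tool_rot: [-1.57, -0.002, -0.168]
force: [-0.2, -0.2, -1.0]
grip_width: 0.0338
```

```bash
cat > snap.py <<'E'
import sys
from h import *
from workcell import grab_frame
# name cam x y z half scale
def snap(out,n,p,half=40,k=6):
    f=grab_frame(n);c=cam(f);u,v=np.round(proj(c,p)[0]).astype(int)
    x0,y0=max(u-half,0),max(v-half,0);i=c['im'][y0:v+half,x0:u+half]
    cv2.imwrite(f'pics/{out}.png',cv2.convertScaleAbs(cv2.resize(i,None,fx=k,fy=k,interpolation=cv2.INTER_CUBIC)[:,:,::-1],alpha=1.3));print(n,x0,y0,k);return c
if __name__=='__main__':
    a=sys.argv;snap(a[1],a[2],[float(q) for q in a[3:6]],int(a[6]),int(a[7]))
E
python3 -c "
from workcell import monitor;s=monitor.observe();print(s['position'],s['force'],s['grip_width'])"
```

```text
[0.69127216 0.06353811 0.01969195] [-0.19042396 -0.20779364 -1.01902592] 0.033800365614462105
```

{"name": "drive_tool", "arguments": {
  "steps": [30,0,0,0,0,30,0,0,5,0,30,0,0,25,0,30,0,0,30,0,30,0,0,20,0]
}}

```text
clock: 3.12
position: [0.6912, 0.0632, 0.1011]
tool_rot: [-1.57, -0.002, -0.169]
force: [0.2, 0.2, -1.4]
grip_width: 0.0335
```

```bash
python3 snap.py s2 scene .69 .062 .08 45 8; python3 -c "
from workcell import monitor;s=monitor.observe();print(s['position'],s['force'],s['grip_width'])"
```

```text
scene 315 202 8
[0.69289959 0.06326076 0.10479802] [ 3.4735956  -0.44796344  3.50566175] 0.03342611072063487
```

View pics/s2.png

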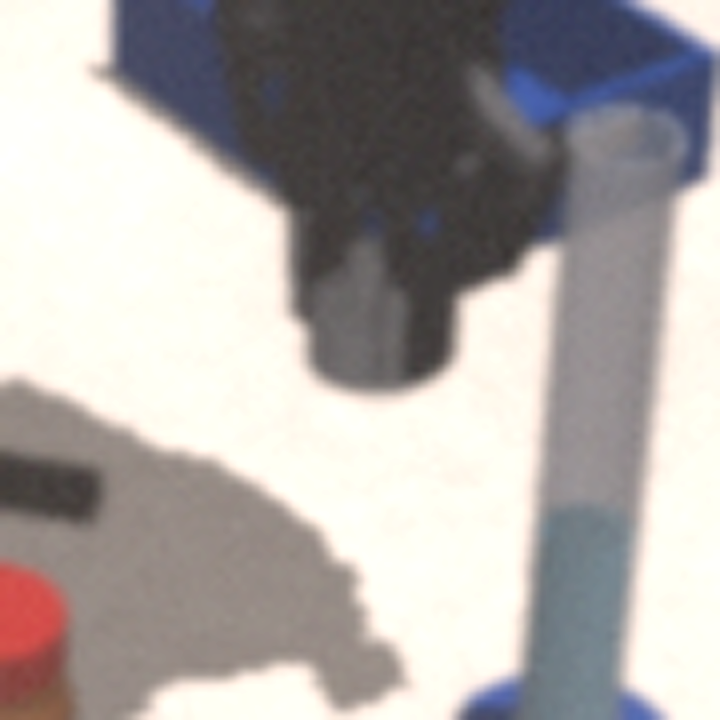

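{"name": "drive_tool", "arguments": {
  "steps": [30,-10,12,2,0,30,-21,25,0,0,30,-25,31,0,0,30,-25,31,0,0,30,-25,31,0,0]
}}

```text
clock: 3.58
position: [0.5834, 0.1944, 0.1007]
tool_rot: [-1.57, -0.0, -0.169]
force: [0.3, 0.8, -2.0]
grip_width: 0.0334
```

{"name": "drive_tool", "arguments": {
  "steps": [30,-25,31,0,0,30,-25,31,0,0,30,-25,31,0,0,30,-15,18,0,0,30,-7,8,0,0]
}}

```text
clock: 4.0
position: [0.4848, 0.3161, 0.1006]
tool_rot: [-1.569, 0.001, -0.164]
force: [0.1, -0.1, -2.6]
grip_width: 0.0333
```

{"name": "drive_tool", "arguments": {
  "steps": [30,0,0,-20,0,30,0,0,-20,0,30,0,0,-12,0,30,0,0,-8,0,30,0,0,-4,0]
}}

```text
clock: 4.42
position: [0.4878, 0.3117, 0.0355]
tool_rot: [-1.572, 0.001, -0.169]
force: [0.4, -1.1, -1.2]
grip_width: 0.0333
```

{"name": "drive_tool", "arguments": {
  "steps": [30,0,0,-2,0,30,0,0,-2,0,30,0,0,-2,0,30,0,0,-2,0,30,0,0,0,0]
}}

```text
clock: 4.83
position: [0.4877, 0.3124, 0.0283]
tool_rot: [-1.571, -0.0, -0.169]
force: [-0.7, -0.6, -2.6]
grip_width: 0.0336
```

{"name": "drive_tool", "arguments": {
  "steps": [30,0,0,-1,0,30,0,0,-1,0,30,0,0,-0.5,0,30,0,0,0,0,30,0,0,0,0]
}}

```text
clock: 5.25
position: [0.4876, 0.3123, 0.0258]
tool_rot: [-1.571, 0.0, -0.169]
force: [0.2, 1.0, -2.0]
grip_width: 0.0334
```

{"name": "drive_tool", "arguments": {
  "steps": [30,0,0,-0.7,0,30,0,0,0,0,30,0,0,-0.7,0,30,0,0,0,0,30,0,0,0,0]
}}

```text
clock: 5.67
position: [0.4876, 0.3124, 0.0244]
tool_rot: [-1.571, 0.0, -0.169]
force: [1.2, -0.1, -1.8]
grip_width: 0.0338
```

{"name": "drive_tool", "arguments": {
  "steps": [30,0,0,-0.7,0,30,0,0,0,0,30,0,0,-0.7,0,30,0,0,0,0,30,0,0,0,0]
}}

```text
clock: 6.08
position: [0.4876, 0.3124, 0.0235]
tool_rot: [-1.571, 0.0, -0.169]
force: [-3.2, -1.3, 8.9]
grip_width: 0.0333
```

{"name": "drive_tool", "arguments": {
  "steps": [37,0,0,0,0,42,0,0,0,0,45,0,0,0,0,45,0,0,0,0,45,0,0,5,0]
}}

```text
clock: 6.5
position: [0.4872, 0.3121, 0.0274]
tool_rot: [-1.572, 0.001, -0.169]
force: [-0.3, 0.6, 0.1]
grip_width: 0.045
```

{"name": "drive_tool", "arguments": {
  "steps": [45,0,0,20,0,45,0,0,33,0,45,0,0,33,0,45,0,-10,20,0,45,3,-30,0,0]
}}

```text
clock: 6.92
position: [0.4914, 0.2766, 0.1381]
tool_rot: [-1.565, -0.004, -0.164]
force: [0.4, 1.1, -0.5]
grip_width: 0.0449
```

{"name": "drive_tool", "arguments": {
  "steps": [45,5,-40,0,-2,45,5,-40,0,-2,45,5,-40,0,-2,45,5,-40,0,-2,45,5,-40,0,-1.6]
}}

```text
clock: 7.33
position: [0.5155, 0.0706, 0.1345]
tool_rot: [-1.57, -0.0, -0.338]
force: [1.6, 1.0, 0.1]
grip_width: 0.0451
```

{"name": "drive_tool", "arguments": {
  "steps": [45,5,-40,0,0,45,5,-40,0,0,45,5,-40,0,0,45,5,-40,0,0,45,5,-40,0,0]
}}

```text
clock: 7.75
position: [0.5405, -0.1297, 0.1345]
tool_rot: [-1.571, -0.0, -0.336]
force: [1.0, 1.3, -0.3]
grip_width: 0.0448
```

{"name": "drive_tool", "arguments": {
  "steps": [45,5,-40,0,0,45,0,-40,0,0,45,0,-21,0,0,45,0,0,0,0,45,0,0,0,0]
}}

```text
clock: 8.17
position: [0.5452, -0.2301, 0.1341]
tool_rot: [-1.571, -0.0, -0.339]
force: [-0.0, 1.4, -0.5]
grip_width: 0.045
```

Run:
```python
from snap import *
c=snap('s3','scene',[.54,.03,.02],60,1)
im=cv2.convertScaleAbs(c['im'][:,:,::-1],alpha=1.3)
a=cv2.resize(im[165:245,320:420],(500,400),interpolation=2)
u,v=np.round(proj(c,[.546,-.229,.06])[0]).astype(int);b=im[v-40:v+40,u-30:u+30];b=cv2.resize(b,(300,400),interpolation=2);print(u,v)
cv2.imwrite('pics/s3.png',np.hstack([a,b]))
from workcell import monitor;s=monitor.observe();print(s['position'],s['tool_rot'])
```

```text
scene 246 187 1
220 280
[ 0.54548663 -0.22855547  0.1340876 ] [-1.57049574e+00  2.12919408e-04 -3.36738956e-01]
```

View pics/s3.png

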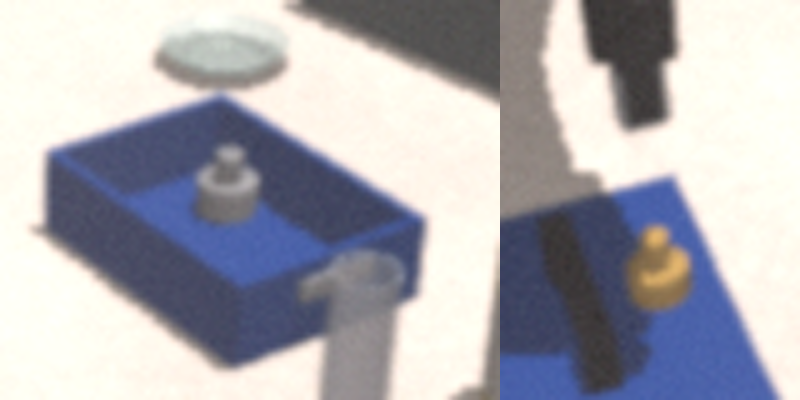

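{"name": "drive_tool", "arguments": {
  "steps": [45,0,0,-30,0,45,0,0,-30,0,45,0,0,-25,0,45,0,0,-12,0,45,0,0,-5,0]
}}

```text
clock: 8.63
position: [0.5451, -0.2272, 0.0305]
tool_rot: [-1.57, 0.003, -0.335]
force: [-0.4, 0.7, -0.2]
grip_width: 0.045
```

{"name": "drive_tool", "arguments": {
  "steps": [45,0,0,-2,0,22,0,0,0,0,22,0,0,0,0,22,0,0,0,0,22,0,0,0,0]
}}

```text
clock: 9.05
position: [0.5463, -0.2287, 0.0313]
tool_rot: [-1.57, -0.002, -0.336]
force: [-0.6, 1.5, 9.2]
grip_width: 0.0247
```

{"name": "drive_tool", "arguments": {
  "steps": [22,0,0,0,0,22,0,0,0,0,22,0,0,10,0,22,0,0,20,0,22,0,0,30,0]
}}

```text
clock: 9.47
position: [0.5447, -0.2283, 0.09]
tool_rot: [-1.571, 0.003, -0.336]
force: [-0.5, 0.7, -0.6]
grip_width: 0.0246
```

{"name": "drive_tool", "arguments": {
  "steps": [22,0,5,10,0,22,0,15,10,0,22,0,28,0,0,22,1,38,0,1,22,1,40,0,1]
}}

```text
clock: 9.88
position: [0.5477, -0.1021, 0.1112]
tool_rot: [-1.571, -0.002, -0.303]
force: [1.4, 0.1, -1.4]
grip_width: 0.0246
```

{"name": "drive_tool", "arguments": {
  "steps": [22,2,40,0,1.5,22,2,40,0,1.5,22,2,40,0,1.5,22,2,40,0,1.5,22,2,40,0,1.3]
}}

```text
clock: 10.3
position: [0.5576, 0.0995, 0.1111]
tool_rot: [-1.57, -0.001, -0.172]
force: [1.4, -0.9, -0.8]
grip_width: 0.0247
```

{"name": "drive_tool", "arguments": {
  "steps": [22,2,40,0,0,22,2,40,0,0,22,0,40,0,0,22,0,35,0,0,22,0,25,0,0]
}}

```text
clock: 10.72
position: [0.5609, 0.2817, 0.1109]
tool_rot: [-1.569, -0.0, -0.171]
force: [-0.5, 1.0, -0.2]
grip_width: 0.0245
```

{"name": "drive_tool", "arguments": {
  "steps": [22,0,14,0,0,22,0,8,-10,0,22,0,0,-25,0,22,0,0,-25,0,22,0,0,-15,0]
}}

```text
clock: 11.13
position: [0.561, 0.2976, 0.0327]
tool_rot: [-1.573, 0.001, -0.175]
force: [-0.0, -0.7, -1.7]
grip_width: 0.0248
```

{"name": "drive_tool", "arguments": {
  "steps": [22,0,0,-4,0,22,0,0,0,0,22,0,0,0,0,22,0,0,0,0,22,0,0,0,0]
}}

```text
clock: 11.55
position: [0.5623, 0.2995, 0.0322]
tool_rot: [-1.57, -0.001, -0.174]
force: [-0.1, -0.0, -0.1]
grip_width: 0.0248
```

{"name": "drive_tool", "arguments": {
  "steps": [22,0,0,-2,0,22,0,0,-1.5,0,22,0,0,-1,0,22,0,0,0,0,22,0,0,0,0]
}}

```text
clock: 11.97
position: [0.5616, 0.2994, 0.0265]
tool_rot: [-1.571, 0.0, -0.174]
force: [0.4, -0.6, -0.6]
grip_width: 0.0249
```

{"name": "drive_tool", "arguments": {
  "steps": [22,0,0,-0.7,0,22,0,0,0,0,22,0,0,-0.7,0,22,0,0,0,0,22,0,0,0,0]
}}

```text
clock: 12.38
position: [0.5617, 0.2994, 0.0262]
tool_rot: [-1.57, 0.0, -0.174]
force: [-6.8, -2.8, 20.8]
grip_width: 0.0245
```

{"name": "drive_tool", "arguments": {
  "steps": [30,0,0,0,0,35,0,0,0,0,38,0,0,0,0,38,0,0,5,0,38,0,0,25,0]
}}

```text
clock: 12.8
position: [0.5599, 0.2985, 0.0524]
tool_rot: [-1.574, 0.004, -0.174]
force: [-0.2, 0.1, 0.6]
grip_width: 0.0379
```

{"name": "drive_tool", "arguments": {
  "steps": [38,0,0,35,0,38,0,-7,25,6.45,35,1,-20,0,6.45,33,1,-20,0,6.45,30,1,-20,0,6.45]
}}

```text
clock: 13.22
position: [0.5647, 0.2319, 0.1159]
tool_rot: [-1.571, -0.001, 0.283]
force: [-0.1, 0.1, -0.5]
grip_width: 0.0302
```

{"name": "drive_tool", "arguments": {
  "steps": [30,1,-20,0,6.45,30,1,-20,0,6.45,30,1,-20,0,6.45,30,1,-20,0,6.45,30,1,-20,0,6.45]
}}

```text
clock: 13.63
position: [0.5697, 0.1313, 0.1154]
tool_rot: [-1.571, -0.0, 0.845]
force: [0.5, -0.1, -0.5]
grip_width: 0.0302
```

{"name": "drive_tool", "arguments": {
  "steps": [30,1,-20,0,6.45,30,1,-20,0,6.45,30,1,-20,0,6.45,30,1,-20,0,6.45,30,1,-20,0,6.45]
}}

```text
clock: 14.05
position: [0.5747, 0.0312, 0.1154]
tool_rot: [-1.571, 0.0, 1.408]
force: [1.0, 0.5, 0.3]
grip_width: 0.0301
```

{"name": "drive_tool", "arguments": {
  "steps": [30,1,-10,-10,6.45,30,1,-10,-10,6.45,30,0,0,0,6.45,30,0,0,0,6.45,30,0,0,0,6.45]
}}

```text
clock: 14.47
position: [0.5766, 0.0118, 0.0952]
tool_rot: [-1.571, 0.0, 1.97]
force: [-0.5, -0.2, -0.8]
grip_width: 0.0301
```

{"name": "drive_tool", "arguments": {
  "steps": [30,0,0,-10,6.45,30,0,0,0,0,30,0,0,0,0,30,0,0,0,0,30,0,0,0,0]
}}

```text
clock: 14.88
position: [0.5768, 0.0124, 0.0855]
tool_rot: [-1.571, 0.0, 2.075]
force: [-0.2, -0.7, -0.1]
grip_width: 0.03
```

Run:
```python
from snap import *
c=snap('s4','scene',[.54,.03,.02],60,1)
im=cv2.convertScaleAbs(c['im'][:,:,::-1],alpha=1.3)
a=cv2.resize(im[165:245,325:405],(400,400),interpolation=2)
b=cv2.resize(im[195:275,260:340],(400,400),interpolation=2)
cv2.imwrite('pics/s4.png',np.hstack([a,b]))
from workcell import monitor;s=monitor.observe();print(s['position'],s['tool_rot'],s['qpos'][6])
```

```text
scene 246 187 1
[0.57680381 0.01244487 0.08550443] [-1.57111159e+00  4.22636270e-04  2.07562544e+00] 1.7172827500961583
```

View pics/s4.png

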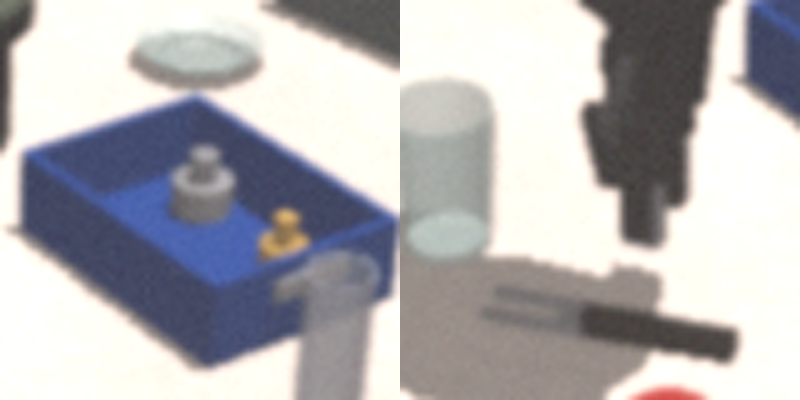

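{"name": "drive_tool", "arguments": {
  "steps": [30,0,0,-25,0,30,0,0,-22,0,30,0,0,-12,0,30,0,0,-6,0,30,0,0,-2,0]
}}

```text
clock: 15.35
position: [0.5763, 0.0125, 0.0175]
tool_rot: [-1.57, -0.0, 2.077]
force: [1.1, -0.3, 0.5]
grip_width: 0.0298
```

{"name": "drive_tool", "arguments": {
  "steps": [30,0,0,0,0,8,0,0,0,0,8,0,0,0,0,8,0,0,0,0,8,0,0,0,0]
}}

```text
clock: 15.77
position: [0.5772, 0.0123, 0.0191]
tool_rot: [-1.572, 0.001, 2.077]
force: [-1.6, 1.2, 7.6]
grip_width: 0.0129
```

{"name": "drive_tool", "arguments": {
  "steps": [8,0,0,0,0,8,0,0,0,0,8,0,0,5,0,8,0,0,15,0,8,0,0,25,0]
}}

```text
clock: 16.18
position: [0.5756, 0.0123, 0.0625]
tool_rot: [-1.568, -0.001, 2.078]
force: [-0.3, 0.1, -1.0]
grip_width: 0.0129
```

{"name": "drive_tool", "arguments": {
  "steps": [8,0,0,20,0,8,0,5,12,0,8,-3,15,3,-3.9,8,-3,25,0,-3.9,8,-4,32,0,-3.9]
}}

```text
clock: 16.6
position: [0.5669, 0.0885, 0.0987]
tool_rot: [-1.572, 0.001, 1.867]
force: [0.2, 0.6, -0.4]
grip_width: 0.0127
```

{"name": "drive_tool", "arguments": {
  "steps": [8,-4,32,0,-3.9,8,-4,32,0,-3.9,8,-4,32,0,-3.9,8,-4,28,0,-3.9,8,-4,20,0,-3.9]
}}

```text
clock: 17.02
position: [0.5457, 0.237, 0.0983]
tool_rot: [-1.571, -0.001, 1.532]
force: [-0.2, -1.0, -0.7]
grip_width: 0.0126
```

{"name": "drive_tool", "arguments": {
  "steps": [8,-3.7,11,0,-3.9,8,0,5.3,0,-3.9,8,0,0,0,0,8,0,0,0,0,8,0,0,0,0]
}}

```text
clock: 17.43
position: [0.543, 0.249, 0.0981]
tool_rot: [-1.571, 0.0, 1.399]
force: [-1.6, -0.2, -0.3]
grip_width: 0.0124
```

Run:
```python
from snap import *
c=snap('s5','scene',[.54,.03,.02],60,1)
im=cv2.convertScaleAbs(c['im'][:,:,::-1],alpha=1.3)
a=cv2.resize(im[150:250,320:420],(500,500),interpolation=2)
cv2.imwrite('pics/s5.png',a)
from workcell import monitor;s=monitor.observe();print(s['position'],s['tool_rot'],s['force'])
```

```text
scene 246 187 1
[0.54313606 0.24888644 0.0981275 ] [-1.57090291e+00  2.64799143e-04  1.39799947e+00] [-0.39906826  0.94051849 -0.11141117]
```

View pics/s5.png

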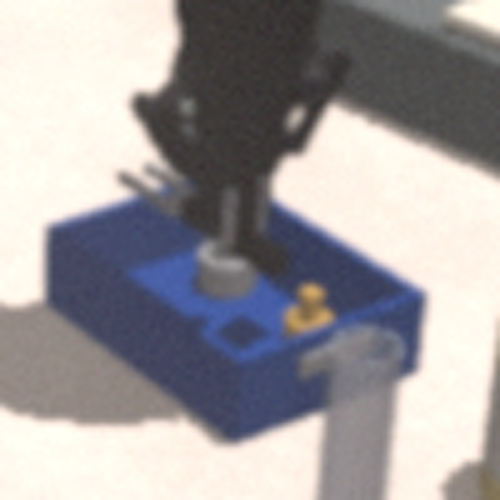

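{"name": "drive_tool", "arguments": {
  "steps": [8,0,0,-20,0,8,0,0,-22,0,8,0,0,-14,0,8,0,0,-8,0,8,0,0,-4,0]
}}

```text
clock: 17.9
position: [0.5428, 0.2489, 0.0291]
tool_rot: [-1.57, 0.001, 1.397]
force: [0.7, 0.2, -0.4]
grip_width: 0.0126
```

{"name": "drive_tool", "arguments": {
  "steps": [8,0,0,-1.5,0,8,0,0,-1,0,8,0,0,0,0,8,0,0,0,0,8,0,0,0,0]
}}

```text
clock: 18.32
position: [0.5432, 0.2498, 0.0282]
tool_rot: [-1.571, -0.001, 1.397]
force: [0.4, -0.3, -0.6]
grip_width: 0.0128
```

{"name": "drive_tool", "arguments": {
  "steps": [8,0,0,-1,0,8,0,0,0,0,8,0,0,-1,0,8,0,0,0,0,8,0,0,0,0]
}}

```text
clock: 18.73
position: [0.5429, 0.2496, 0.0255]
tool_rot: [-1.571, 0.0, 1.397]
force: [0.3, 1.2, -0.2]
grip_width: 0.0127
```

{"name": "drive_tool", "arguments": {
  "steps": [8,0,0,-0.8,0,8,0,0,0,0,8,0,0,-0.7,0,8,0,0,0,0,8,0,0,0,0]
}}

```text
clock: 19.15
position: [0.543, 0.2497, 0.0251]
tool_rot: [-1.571, -0.0, 1.397]
force: [-6.0, -2.9, 21.0]
grip_width: 0.0125
```

{"name": "drive_tool", "arguments": {
  "steps": [16,0,0,0,0,20,0,0,0,0,23,0,0,0,0,23,0,0,5,0,23,0,0,25,0]
}}

```text
clock: 19.57
position: [0.5412, 0.2489, 0.0515]
tool_rot: [-1.567, 0.003, 1.397]
force: [-0.3, -0.1, -0.4]
grip_width: 0.0232
```

{"name": "drive_tool", "arguments": {
  "steps": [23,0,0,30,0,23,0,0,25,0,40,0,-20,5,0,40,0,-36,0,0,40,0,-40,0,0]
}}

```text
clock: 19.98
position: [0.5429, 0.1543, 0.115]
tool_rot: [-1.572, -0.001, 1.4]
force: [0.8, -1.4, -0.1]
grip_width: 0.0401
```

{"name": "drive_tool", "arguments": {
  "steps": [40,0,-40,0,-2,40,0,-40,0,-2,40,0,-40,0,-2,40,0,-40,0,-2,40,-1,-40,0,-1.3]
}}

```text
clock: 20.4
position: [0.5418, -0.0482, 0.1145]
tool_rot: [-1.571, -0.0, 1.233]
force: [1.0, 0.9, 0.0]
grip_width: 0.0394
```

{"name": "drive_tool", "arguments": {
  "steps": [40,0,-40,0,0,40,0,-40,0,0,40,0,-40,0,0,40,0,-40,0,0,40,0,-34,0,0]
}}

```text
clock: 20.82
position: [0.5413, -0.2435, 0.1145]
tool_rot: [-1.571, 0.001, 1.233]
force: [0.4, 0.7, 0.2]
grip_width: 0.0401
```

{"name": "drive_tool", "arguments": {
  "steps": [40,0,-20,0,0,40,0,-6,0,0,40,0,0,0,0,40,0,0,0,0,40,0,0,0,0]
}}

```text
clock: 21.23
position: [0.5423, -0.2645, 0.1142]
tool_rot: [-1.571, -0.001, 1.237]
force: [1.0, -0.1, -0.1]
grip_width: 0.0401
```

Run:
```python
from snap import *
c=snap('s6','scene',[.54,.03,.02],60,1)
from workcell import grab_frame
im=cv2.convertScaleAbs(c['im'][:,:,::-1],alpha=1.3)
t=cam(grab_frame('top'));it=cv2.convertScaleAbs(t['im'][:,:,::-1],alpha=1.3)
a=cv2.resize(it[220:310,175:265],(400,400),interpolation=2)
b=cv2.resize(im[240:350,150:260],(400,400),interpolation=2)
cv2.imwrite('pics/s6.png',np.hstack([a,b]))
from workcell import monitor;s=monitor.observe();print(s['position'],s['tool_rot'])
```

```text
scene 246 187 1
[ 0.54235388 -0.26472777  0.11420459] [-1.57073331e+00 -4.69530473e-04  1.23671536e+00]
```

View pics/s6.png

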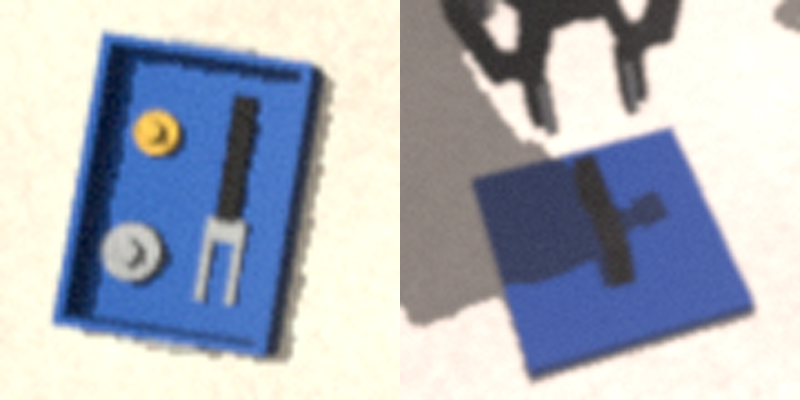

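{"name": "drive_tool", "arguments": {
  "steps": [40,0,-2,-25,0,40,0,0,-25,0,40,0,0,-18,0,40,0,0,-8,0,40,0,0,-4,0]
}}

```text
clock: 21.75
position: [0.5417, -0.2673, 0.0331]
tool_rot: [-1.569, -0.0, 1.236]
force: [-0.3, 0.5, 0.2]
grip_width: 0.0399
```

{"name": "drive_tool", "arguments": {
  "steps": [40,0,0,0,0,8,0,0,0,0,8,0,0,0,0,8,0,0,0,0,8,0,0,0,0],
  "grip_force": 70
}}

```text
clock: 22.17
position: [0.5426, -0.2685, 0.0354]
tool_rot: [-1.573, 0.0, 1.235]
force: [-0.8, 1.5, 7.7]
grip_width: 0.0122
```

{"name": "drive_tool", "arguments": {
  "steps": [8,0,0,0,0,8,0,0,3,0,8,0,0,10,0,8,0,0,20,0,8,0,0,25,0]
}}

```text
clock: 22.58
position: [0.5412, -0.268, 0.0926]
tool_rot: [-1.569, -0.0, 1.235]
force: [-0.0, -0.4, -1.1]
grip_width: 0.0124
```

Run:
```python
from h import *
import pickle
T=cam(pickle.load(open('f0.pkl','rb'))['top'])
t=lambda u,v:((u+.5)*.225-.5+175,(v+.5)*.225-.5+220)
print('big',ray(T,t(132,253),.026),'small',ray(T,t(157,134),.021),'fork handle',(ray(T,t(246,99),.02)+ray(T,t(229,219),.02))/2)
```

```text
big [0.48718819 0.31287889 0.026     ] small [0.56090758 0.2984101  0.021     ] fork handle [0.54430173 0.24861175 0.02      ]
```

{"name": "drive_tool", "arguments": {
  "steps": [8,0,0,25,0,8,0,0,25,0,8,0,5,10,0,8,0,15,0,1,8,-1,25,0,1]
}}

```text
clock: 23.0
position: [0.5406, -0.224, 0.1523]
tool_rot: [-1.572, 0.001, 1.268]
force: [-0.1, 0.2, -2.1]
grip_width: 0.0126
```

{"name": "drive_tool", "arguments": {
  "steps": [8,-2,33,0,1,8,-2,33,0,1,8,-2,33,0,1,8,-2,33,0,1,8,-2,33,0,1]
}}

```text
clock: 23.42
position: [0.5296, -0.0556, 0.1511]
tool_rot: [-1.569, -0.0, 1.359]
force: [0.1, 0.0, -1.6]
grip_width: 0.0125
```

{"name": "drive_tool", "arguments": {
  "steps": [8,-2,33,0,1,8,-2,33,0,1,8,-2,33,0,0.3,8,-1,30,0,0,8,-1,18,0,0]
}}

```text
clock: 23.83
position: [0.5212, 0.0933, 0.1512]
tool_rot: [-1.569, -0.001, 1.402]
force: [-0.5, -0.1, -0.9]
grip_width: 0.0126
```

{"name": "drive_tool", "arguments": {
  "steps": [8,-1,8,0,0,8,0,3,0,0,8,0,0,0,0,8,0,0,0,0,8,0,0,0,0]
}}

```text
clock: 24.25
position: [0.5219, 0.0983, 0.1519]
tool_rot: [-1.571, 0.001, 1.395]
force: [-0.4, -0.7, -1.7]
grip_width: 0.012
```

Run:
```python
from snap import *
import pickle
from workcell import grab_frame,monitor
st=monitor.observe();print(st['position'],st['tool_rot'],st['grip_width'])
fs={n:grab_frame(n) for n in('scene','top')};pickle.dump(fs,open('f1.pkl','wb'))
T,S=cam(fs['top']),cam(fs['scene'])
it,iS=[cv2.convertScaleAbs(c['im'][:,:,::-1],alpha=1.3) for c in(T,S)]
cv2.imwrite('pics/s7.png',np.hstack([cv2.resize(it[210:310,175:330],(620,400),interpolation=2)]))
cv2.imwrite('pics/s7b.png',cv2.resize(iS[120:270,230:400],(680,600),interpolation=2))
z=st['position'][2]-.0355
P=boxpts(.18,.13,.005,.011)
print('T',fit([T],[blue(T['im'],(251,200,340,320),(100,80,15))],P,z,(.522,.1,-.17)))
```

```text
[0.52190286 0.09828792 0.15190876] [-1.57059545e+00  6.38140953e-04  1.39535350e+00] 0.012001662642890352
T (array([ 0.59545679,  0.00329218, -0.35493827]), np.float64(3252.505882352941), [322])
```

View pics/s7.png

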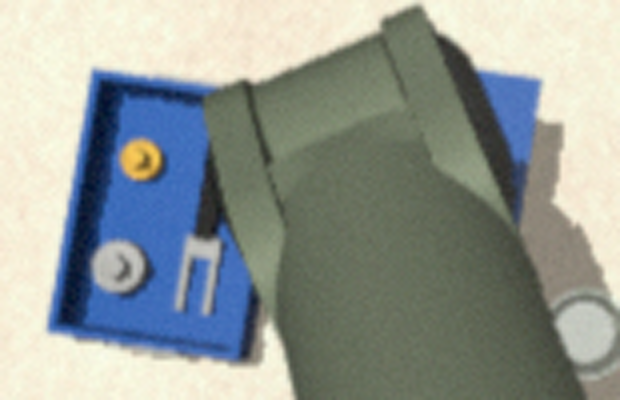

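View pics/s7b.png

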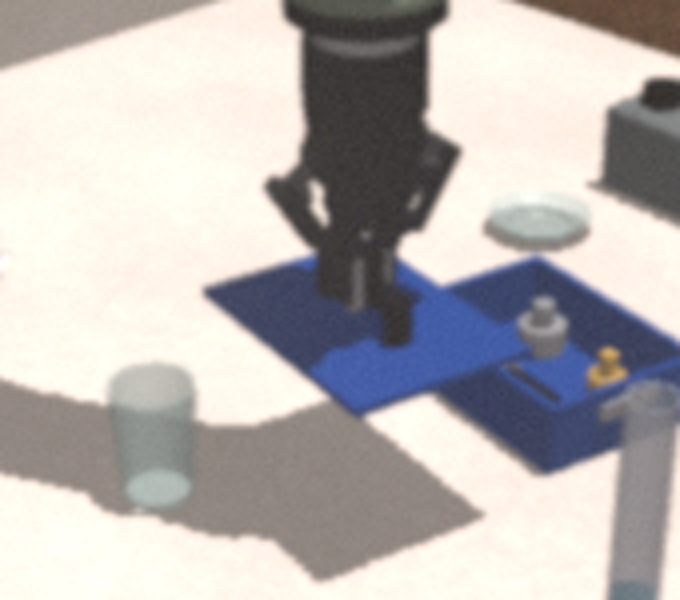

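Run:
```python
from h import *
import pickle
S=cam(pickle.load(open('f1.pkl','rb'))['scene'])
px=lambda u,v:np.array(((u+.5)/4-.5+230,(v+.5)/4-.5+120))
z=.1519-.0355
L=place(boxpts(.18,.13,.005,.011),.5219,.0983,z,1.3954-np.pi/2)
print(np.c_[boxpts(180,130,5,11),proj(S,L)].round(1))
print('A,B seen',px(204,290),px(358,413))
for uv in((204,290),(358,413)): print(ray(S,px(*uv),z+.0105).round(4))
print('bigtop pred',proj(S,[.4876,.3124,.044]),'seen',px(543,301),ray(S,px(543,301),.043))
print('smalltop',ray(S,px(607,351),.037))
K=place(boxpts(.18,.13,0,.052),.5223,.2773,0,-.1735);print('case',np.c_[boxpts(180,130,0,52),proj(S,K)].round(1),'seen top back corner',px(538,257),'near bottom',px(545,473))
# blue edge-based: row/col extents of lid mask in scene
m=cv2.inRange(cv2.cvtColor(S['im'],cv2.COLOR_RGB2HSV),(100,80,15),(130,255,255))
# left-lower edge A-B and its neighbours: subpixel line fits via contour
cn=max(cv2.findContours(m[150:245,260:420],0,1)[0],key=cv2.contourArea)[:,0]+[260,150]
a,b=px(204,290),px(358,413);d=(b-a)/np.linalg.norm(b-a);n=np.array([-d[1],d[0]])
q=cn-a;s=q@d;k=(abs(q@n)<2.5)&(s>5)&(s<np.linalg.norm(b-a)-5)
vx,vy,x0,y0=cv2.fitLine(cn[k].astype(np.float32),2,0,.01,.01).ravel();print('edge AB',k.sum(),vx,vy,x0,y0)
```

```text
[[-90.  -65.    5.  280.6 192.8]
 [-90.  -65.   11.  280.5 190.7]
 [-90.   65.    5.  322.3 180.1]
 [-90.   65.   11.  322.3 178.1]
 [ 90.  -65.    5.  319.1 223.7]
 [ 90.  -65.   11.  319.1 221.5]
 [ 90.   65.    5.  363.3 208.1]
 [ 90.   65.   11.  363.4 205.9]]
A,B seen [280.625 192.125] [319.125 222.875]
[0.4271 0.0459 0.1269]
[0.6031 0.0149 0.1269]
bigtop pred [[365.67113635 194.29886846]] seen [365.375 194.875] [0.48814511 0.31058648 0.043     ]
smalltop [0.56049813 0.29711532 0.037     ]
case [[-90.  -65.    0.  329.2 209.2]
 [-90.  -65.   52.  329.5 193.6]
 [-90.   65.    0.  364.1 197.3]
 [-90.   65.   52.  365.1 182.1]
 [ 90.  -65.    0.  367.5 237.6]
 [ 90.  -65.   52.  368.7 221.1]
 [ 90.   65.    0.  404.  223.3]
 [ 90.   65.   52.  405.9 207.2]] seen top back corner [364.125 183.875] near bottom [365.875 237.875]
edge AB 32 0.73705745 0.67583007 301.4375 207.4375
```

Run:
```python
from h import *
import pickle
C={n:cam(f) for n,f in pickle.load(open('f0.pkl','rb')).items()}
for n,b in(('top',(180,215,255,310)),('scene',(315,170,412,240))):
    c=C[n];m=blue(c['im'],b,(100,80,15));cn=max(cv2.findContours(m,0,1)[0],key=len)[:,0].astype(float)
    h=cv2.convexHull(proj(c,place(boxpts(.18,.13,0,.052),.5223,.2773,0,-.1735)).astype(np.float32))[:,0]
    ctr=h.mean(0)
    for i in range(len(h)):
        p,q=h[i],h[(i+1)%len(h)];L=np.linalg.norm(q-p);d=(q-p)/L;nn=np.array([d[1],-d[0]]);nn*=np.sign((p-ctr)@nn)
        r=cn-p;s=r@d;k=(s>3)&(s<L-3)&(abs(r@nn)<4)
        print(n,p.round(1),q.round(1),'n',nn.round(2),k.sum(),'out by',np.round(np.median((r@nn)[k]),2) if k.any() else None)
```

```text
top [247.3 235.8] [236.8 299.3] n [0.99 0.16] 58 out by -1.26
top [236.8 299.3] [233.5 299.9] n [0.18 0.98] 0 out by None
top [233.5 299.9] [185.6 292.6] n [-0.15  0.99] 42 out by -0.84
top [185.6 292.6] [197.2 226.6] n [-0.98 -0.17] 60 out by -1.15
top [197.2 226.6] [244.5 233.8] n [ 0.15 -0.99] 41 out by -0.72
top [244.5 233.8] [247.3 235.8] n [ 0.59 -0.81] 0 out by None
scene [405.9 207.2] [404.  223.3] n [0.99 0.12] 12 out by -2.89
scene [404.  223.3] [367.5 237.6] n [0.36 0.93] 16 out by -1.44
scene [367.5 237.6] [329.2 209.2] n [-0.6  0.8] 1 out by -3.37
scene [329.2 209.2] [329.5 193.6] n [-1.   -0.02] 3 out by -2.58
scene [329.5 193.6] [365.1 182.1] n [-0.31 -0.95] 29 out by -2.33
scene [365.1 182.1] [405.9 207.2] n [ 0.52 -0.85] 35 out by -2.78
```

{"name": "drive_tool", "arguments": {
  "steps": [8,0,10,0,0,8,0,25,0,0,8,0,35,0,0,8,0,35,0,0,8,0,32,0,0]
}}

```text
clock: 24.77
position: [0.5217, 0.239, 0.1522]
tool_rot: [-1.571, -0.001, 1.397]
force: [-0.0, 0.5, -1.2]
grip_width: 0.0123
```

{"name": "drive_tool", "arguments": {
  "steps": [8,0.4,22,0,0,8,0,13,0,0,8,0,6.5,-8,0,8,0,0,-18,0,8,0,0,-16,0]
}}

```text
clock: 25.18
position: [0.5225, 0.2775, 0.1091]
tool_rot: [-1.571, 0.0, 1.396]
force: [-0.1, -1.3, -2.9]
grip_width: 0.0125
```

{"name": "drive_tool", "arguments": {
  "steps": [8,0,0,-10,0,8,0,0,-6,0,8,0,0,-3,0,8,0,0,0,0,8,0,0,0,0]
}}

```text
clock: 25.6
position: [0.5227, 0.278, 0.0916]
tool_rot: [-1.571, -0.0, 1.397]
force: [0.6, -0.3, -1.9]
grip_width: 0.0124
```

{"name": "drive_tool", "arguments": {
  "steps": [8,-0.3,-0.5,-1.5,0,8,0,0,-1.5,0,8,0,0,-1.5,0,8,0,0,0,0,8,0,0,0,0]
}}

```text
clock: 26.02
position: [0.522, 0.2777, 0.0866]
tool_rot: [-1.571, 0.0, 1.397]
force: [-0.4, 0.8, -2.3]
grip_width: 0.0126
```

{"name": "drive_tool", "arguments": {
  "steps": [8,0,0,-1,0,8,0,0,0,0,8,0,0,-1,0,8,0,0,0,0,8,0,0,0,0]
}}

```text
clock: 26.43
position: [0.522, 0.2776, 0.0845]
tool_rot: [-1.571, 0.0, 1.397]
force: [0.2, -0.3, -2.8]
grip_width: 0.0127
```

{"name": "drive_tool", "arguments": {
  "steps": [8,0,0,-1,0,8,0,0,0,0,8,0,0,-1,0,8,0,0,0,0,8,0,0,0,0]
}}

```text
clock: 26.85
position: [0.522, 0.2776, 0.0826]
tool_rot: [-1.571, 0.0, 1.397]
force: [0.4, 1.2, -1.8]
grip_width: 0.012
```

{"name": "drive_tool", "arguments": {
  "steps": [8,0,0,-0.7,0,8,0,0,0,0,8,0,0,0,0,8,0,0,0,0,8,0,0,0,0]
}}

```text
clock: 27.27
position: [0.5221, 0.2777, 0.0824]
tool_rot: [-1.571, -0.0, 1.397]
force: [-3.5, -2.0, 9.4]
grip_width: 0.0125
```

{"name": "drive_tool", "arguments": {
  "steps": [16,0,0,0,0,22,0,0,0,0,30,0,0,0,0,36,0,0,0,0,40,0,0,3,0]
}}

```text
clock: 27.68
position: [0.5218, 0.2775, 0.0845]
tool_rot: [-1.57, 0.001, 1.397]
force: [-0.3, -0.5, 0.5]
grip_width: 0.0401
```

{"name": "drive_tool", "arguments": {
  "steps": [40,0,0,10,0,40,0,0,25,0,40,0,0,35,0,40,0,0,35,0,40,0,0,35,0]
}}

```text
clock: 28.1
position: [0.5217, 0.2775, 0.2274]
tool_rot: [-1.571, -0.0, 1.397]
force: [0.5, 1.1, 0.5]
grip_width: 0.0399
```

{"name": "drive_tool", "arguments": {
  "steps": [40,0,-35,0,0,40,0,-35,0,0,40,0,-35,0,0,40,0,-35,0,0,40,0,-35,0,0]
}}

```text
clock: 28.52
position: [0.5217, 0.1011, 0.2259]
tool_rot: [-1.572, -0.0, 1.397]
force: [1.1, -0.2, 0.1]
grip_width: 0.04
```

{"name": "drive_tool", "arguments": {
  "steps": [40,0,-35,0,0,40,0,-35,0,0,40,0,-25,0,0,40,0,-10,0,0,40,0,0,0,0]
}}

```text
clock: 28.93
position: [0.522, -0.0049, 0.2257]
tool_rot: [-1.572, 0.001, 1.393]
force: [-0.7, -0.3, -0.5]
grip_width: 0.0401
```

Run:
```python
from snap import *
from workcell import grab_frame
T,S=[cam(grab_frame(n)) for n in('top','scene')]
it,iS=[cv2.convertScaleAbs(c['im'][:,:,::-1],alpha=1.5) for c in(T,S)]
cv2.imwrite('pics/s8.png',np.hstack([cv2.resize(it[215:310,175:270],(400,400),interpolation=2),cv2.resize(iS[160:250,320:410],(400,400),interpolation=2)]))
m=blue(T['im'],(175,205,255,315),(100,80,15))
print('lid',fit([T],[m],boxpts(.18,.13,.005,.011),.047,(.522,.277,-.17)))
```

```text
lid (array([ 0.52129523,  0.27646008, -0.16837264]), np.float64(256.2313725490196), [3538])
```

View pics/s8.png

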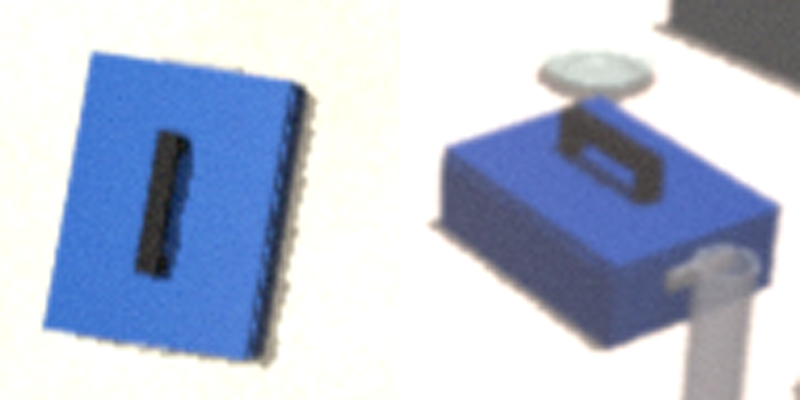

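The lid sits flush and square on the case with its handle up. In the top crop its outline runs (95,52)–(300,85)–(258,360)–(45,328), and no tilt or gap shows in either view. The gripper is clear of it.

```bash
python3 -c "
from workcell import workorder;print(workorder.job_done())"
```

```text
the job is handed in; nothing more can be done
None
```

The job is done and handed in at about 29 s of the 72 s allowed. I put the big weight, the small weight and the fork into the case in that order. Each was lowered until contact and then released. I then set the lid on the case, let go and moved the arm clear.

**Contents of the case:** before the lid went on, the cameras showed both weights standing upright and the fork lying flat on the floor.

**Lid:**
- It seated at 47 mm above the case origin, the value given.
- The last top-camera fit put it at (0.521, 0.276) m, yaw −9.6°. The case was measured at (0.522, 0.277) m, yaw −9.9°, so they agree within about 1 mm and 0.3°.
- That last fit was rougher than the earlier ones because the case's side wall was included in the outline. The last picture shows the lid flush all round.

**Checks that failed or disagreed:**
- With the lid held in the air, the top camera's view of it was blocked by the arm. I checked its position in the grip with the scene camera instead, and it agreed to about 1 mm.
- The two cameras disagreed by up to about 5 mm on the weights at first.
- The scene-camera outline fit of the case did not work, so the case position rests on the top camera. That camera agreed with where the robot had placed the contents to about 1–2 mm.
- I made no separate final check of the bystanders. No unexpected contact force showed at any stage.

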